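# Put the setting blocks back in order and lock the next one into the work stand

### The arm

A 6-joint arm with a two-finger parallel gripper is mounted at the origin on the work surface. World frame = base frame: x ahead of the robot, y to its left, z up, the work surface at z = 0. Lengths are in m, angles in rad, forces in N, time in s.
With the tool pointing down it reaches from about 0.375 to 0.9 m from the base axis. Payload 3.1 kg.
Tool frame: the origin (TCP) lies on the centre line of the jaws, within the pads' length; the fingertips stand robot.tip_reach ahead of it and the grasp point (between the pads) lies 8 mm behind it (robot.tip_reach is the distance from the TCP to the fingertips, in m); z points along the fingers, y is the line along which they close (so a half turn about z gives the same grasp; the last joint's range is limited). The gripper opens to 87 mm and grips with 3 to 60 N. Pads are 19 mm wide; open, the fingers measure 117 mm over their backs; the gripper's body (75 mm by 190 mm) begins 51 mm behind the grasp point.
Start: joints at [1.139, 0.527, 1.433, -0, 1.181, -0.178], TCP at [0.157, 0.605, 0.234] pointing down, gripper open.
Joint ranges: [-3.08, 3.08], [-0.75, 2.2], [0.22, 2.44], [-1.43, 4.57], [0, 2.65], [-2.85, 2.85]. Speed limits (rad/s): [2.79, 2.79, 3.14, 3.14, 3.14, 3.14].

### API

Orientations are given as a unit quaternion [x, y, z, w].
In Python, from rig import robot gives the robot as it stands.
- The arm moves only by the tool jog_arm, never from a script. Its argument "motion" is one flat list of numbers, 7 for each row, row after row: the shift along the tool's x, y, z scaled (see below), then the turn, a rotation vector about the tool's x, y, z scaled (see below), then the gripper's target within -1 to 1 (shut at 1, half-way at 0, fully open at -1). In form: [x, y, z, rx, ry, rz, hand, x, y, z, rx, ry, rz, hand, ...]. A call has 1 to 12 rows; each row shifts and turns the commanded pose from where the row before left it, along the tool's axes as they then stand; what a row does not reach is not made up. The controller multiplies each number of a shift by 4 cm and each number of a turn by 4 degrees. A row lasts 1/8 s, in which the tool goes at most 62.5 mm and 10.7 degrees, less where a joint would pass 70% of its speed; a pose out of reach is approached as far as the arm can. A call with a number of a shift or a turn outside -1 to 1 is refused whole. A call with a gripper value outside its range is refused whole. The fingers move at their own pace and stop on an object; "grip_force" is the grip in N (left out, the last holds). Time passes only in rows, so rows that do not move let the fingers close. It gives the time, the measured TCP pose, the force, the opening and the grip force at its end, in the units of the state.
- robot.get_obs(): the state, without advancing time (a new reading comes with each control period).
- robot.camera(name): name is "side" or "top"; returns the picture (400x640x3 uint8, blue, green, red); there is no depth.
- robot.calibration(name): a dict with "fx", "fy", "cx", "cy" (pixels), "R" (3x3) and "t" (3): a world point X has camera coordinates R X + t. Camera axes: x right, y down, z forward; pixel columns grow to the right and rows downward; lengths in m; the calibration is good to about 2 mm. A picture is of the moment at which its call begins. calibration takes no time and is no camera call.
- robot.hand_in(): hands the job in; it is judged then, once.
The state is a dict: "time": time; "q": joint angles; "joint_velocities": joint speeds; "joint_torque": joint torques, N m; "position": TCP position; "tool_rot": TCP orientation; "ft_force": force on the tool from outside, world axes, zero at the start; "moment": the same for the moment, N m; "grip_width": finger opening in m; "grip_force": force on a finger pad.
Only numpy, scipy, OpenCV 4.12 (cv2) and the standard library are available. Lean on these libraries where they do the work, as an engineer would, in place of code of your own. Each camera call takes 0.05 s, during which the arm holds its last target. There are 200 camera calls.

### The job

The three setting blocks on the stone-setter's bench stand in each other's places: set the red one upright in the middle of the red pad, the blue one in the middle of the blue pad, and the green one on the green sprung stand, pressed straight down until its catches hold it down by themselves. The white pad is free for parking a block on the way; keep the blocks upright and leave the two silver tins where they are.

Things in the scene. Friction and masses are not known exactly. Their poses are not given: they have to be found in the camera images.
- red_block: setting block with a red stone: round red foot flange 60 mm across and 5 mm thick (lower edge bevelled), upright bare steel stem 30 mm across from 5 to 58 mm above the underside, domed red stone on top to 66 mm. About 130 g, may vary by a quarter. Origin: centre of its underside, z up along the stem; the same all round. Grip the upper stem (about 45 to 48 mm up).
- green_block: setting block with a green stone: round green foot flange 60 mm across and 5 mm thick (lower edge bevelled), upright bare steel stem 30 mm across from 5 to 58 mm above the underside, domed green stone on top to 66 mm. About 130 g, may vary by a quarter. Origin: centre of its underside, z up along the stem; the same all round. Grip the upper stem (about 45 to 48 mm up).
- blue_block: setting block with a blue stone: round blue foot flange 60 mm across and 5 mm thick (lower edge bevelled), upright bare steel stem 30 mm across from 5 to 58 mm above the underside, domed blue stone on top to 66 mm. About 130 g, may vary by a quarter. Origin: centre of its underside, z up along the stem; the same all round. Grip the upper stem (about 45 to 48 mm up).
- red_pad: fixed flat round red pad with a grey centre mark, 96 mm across, 8 mm thick. Origin: centre of its underside, so a block set on it has its underside at 8 mm above the origin. Place of the red block.
- blue_pad: fixed flat round blue pad with a grey centre mark, 96 mm across, 8 mm thick. Origin: centre of its underside, so a block set on it has its underside at 8 mm above the origin. Place of the blue block.
- spare_pad: fixed flat round white pad with a grey centre mark, 96 mm across, 8 mm thick. Origin: centre of its underside, so a block set on it has its underside at 8 mm above the origin. A free parking spot, empty at the start.
- stand: fixed green sprung stand: base 100 x 100 x 20 mm; on its middle a metal platform 40 mm across, top 50 mm above the table when up (a block's weight does not sink it). Two sprung steel catches either side along x, bevelled noses to 51 mm high, 46 mm apart. A caught block cannot be lifted out: press only the green one. Origin: underside centre, on the platform's axis.
- platform (a joint): sinking of the stand's platform (m): 0 up, as at the start, grows downward, stop at 0.024. Spring 3 N at top, 5 N at bottom. A block within 4 mm of its axis pushed down 19 to 22 mm (force up to about 10 N on the way) spreads the catches, which snap over its flange; let go, it rises and stays held at about 0.016.
- tin_a: small loose round silver tin with a white dot on its lid, 33 mm across, 18 mm high: a bystander, not to be disturbed. Origin: centre of its underside.
- tin_b: small loose round silver tin with a black dot on its lid, 33 mm across, 18 mm high: a bystander, not to be disturbed. Origin: centre of its underside.

How it is judged:
At the end, for the whole second after the job is handed in: Red block upright on the red pad, blue on the blue pad, each within 12 mm of its centre; green block upright in the stand within 8 mm of its axis, held down by the catches (platform sunk over 12 mm with nobody pressing); all released and at rest (horizontal distance between red_block and red_pad below 0.012 m and horizontal distance between blue_block and blue_pad below 0.012 m and horizontal distance between green_block and stand below 0.008 m and z of red_block in the frame of red_pad between 0.003 and 0.012 m and angle between each of red_block, blue_block, green_block's own z axis and vertical below 0.12 rad and linear speed of each of red_block, blue_block, green_block below 0.02 m/s and z of blue_block in the frame of blue_pad between 0.003 and 0.012 m and z of green_block in the frame of stand between 0.029 and 0.038 m and value of joint platform above 0.012 m); the robot touches nothing.
It fails at once if a block is tipped over (angle between any of red_block, green_block, blue_block's own z axis and vertical above 0.6 rad).
It fails at once if a silver tin is disturbed (moved more than 25 mm) (distance of any of tin_a, tin_b from where it was at the start of the episode above 0.025 m).
It also fails if it takes over 102 s, if anything falls off the work surface, if the arm or the gripper's body presses on something with over 40 N, if the wrist force passes 120 N, or if a joint passes its speed limit or range.

## Working session

There is one attempt and no reset: what is moved stays moved. The work goes in short steps, Python scripts to look and compute and a tool call to move; the robot and the scene stay as the last step left them, time stands still between calls to the robot, and variables do not carry over. Pictures are saved under pics/ and viewed, at most 14 in all, crops included, and the job is handed in when it is done.

Besides the shell and the picture viewer there is one more tool, called after "Call:" by a JSON object that holds its "api" and its "payload". jog_arm: Moves the arm, as the interface text tells. Shifts and turns lie within -1 to 1; 1 stands for 4 cm of shift or 4 degrees of turn. Its arguments: {"type":"object","properties":{"motion":{"type":"array","items":{"type":"number"}},"grip_force":{"type":"number"}},"required":["motion"]}

```bash
ls; mkdir -p pics; python3 - <<'E'
from rig import robot
import cv2
for n in("top","side"):
    cv2.imwrite(f"pics/{n}0.png",robot.camera(n)); c=robot.calibration(n); print(n,c)
o=robot.get_obs(); print(o, robot.tip_reach)
E
```

```text
pics
top {'fx': 384.45787796215586, 'fy': 384.45787796215586, 'cx': 312.3365391951585, 'cy': 199.18966634396503, 'R': array([[ 0.0177263 , -0.99981137, -0.00793703],
       [-0.98506399, -0.0161039 , -0.17143394],
       [ 0.17127379,  0.01085737, -0.98516364]]), 't': array([-0.0130261 ,  0.5760373 ,  0.61690053])}
side {'fx': 469.2587602013526, 'fy': 469.2587602013526, 'cx': 314.89148735241724, 'cy': 199.2266049307962, 'R': array([[-0.79788014, -0.60266681,  0.01341653],
       [-0.41801162,  0.53710182, -0.73265812],
       [ 0.43434269, -0.59018163, -0.6804646 ]]), 't': array([0.44136504, 0.28732862, 0.58327084])}
{'time': 0.1, 'q': array([ 1.13851753e+00,  5.28386766e-01,  1.43379459e+00, -7.39496867e-07,
        1.18145964e+00, -1.78523974e-01]), 'joint_velocities': array([ 1.00480087e-03, -1.00461250e-03,  7.96042246e-05,  3.96141828e-04,
       -4.80918088e-04, -1.47639709e-04]), 'joint_torque': array([ 1.80481161e-04, -4.40987027e+01, -1.77149963e+01,  6.34567696e-02,
        5.34392288e-02, -3.36682626e-05]), 'position': array([0.15660233, 0.60437335, 0.23265468]), 'tool_rot': array([ 1.26537068e-01,  9.91961351e-01, -9.76884082e-04, -3.07618299e-04]), 'ft_force': array([-0.50115444,  0.5014464 , -0.28945516]), 'moment': array([ 0.01911507,  0.00857821, -0.0176478 ]), 'grip_force': 0.0, 'grip_width': 0.08700141588849258} 0.011
```

View pics/top0.png

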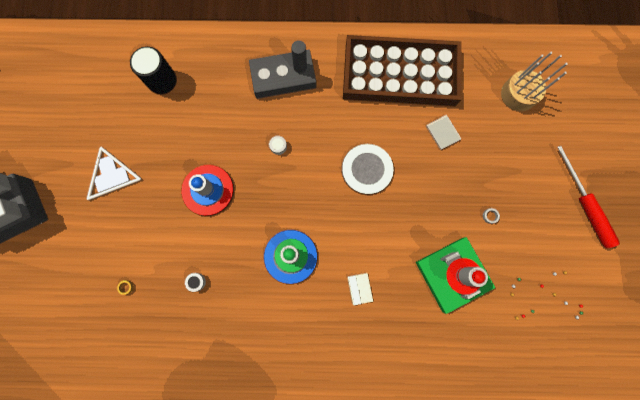

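View pics/side0.png

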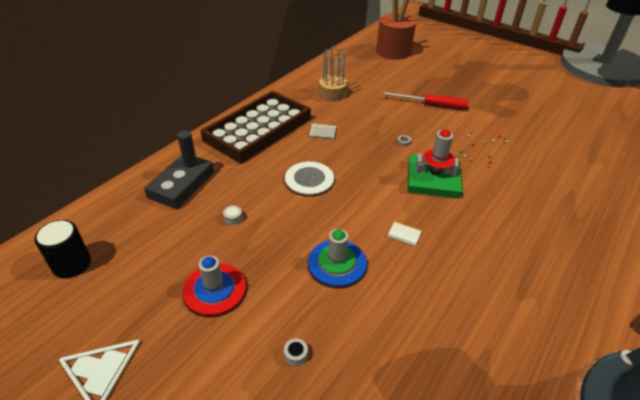

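Both views agree. In the top view the blue block is on the red pad (~207,190), green is on the blue pad (~290,257) and red is on the stand (~462,275). The white pad is free (368,169), and the tins are at (278,144) and (194,282).

```bash
cat > h.py <<'E'
import numpy as np, cv2
from rig import robot
from scipy.spatial.transform import Rotation as Ro
def unproj(n,uv,z):
    c=robot.calibration(n); R=np.array(c["R"]); t=np.array(c["t"])
    d=R.T@np.array([(uv[0]-c["cx"])/c["fx"],(uv[1]-c["cy"])/c["fy"],1]); o=-R.T@t
    return (o+d*(z-o[2])/d[2])[:2]
def proj(n,X):
    c=robot.calibration(n); p=np.array(c["R"])@X+c["t"]
    return np.array([c["fx"]*p[0]/p[2]+c["cx"],c["fy"]*p[1]/p[2]+c["cy"]])
def mask(im,col):
    h=cv2.cvtColor(im,cv2.COLOR_BGR2HSV); H,S,V=cv2.split(h)
    m={"red":((H<4)|(H>174))&(S>190)&(V>60),"green":(abs(H.astype(int)-63)<18)&(S>120)&(V>40),"blue":(abs(H.astype(int)-112)<14)&(S>130)&(V>50)}[col]
    return m.astype(np.uint8)
def blobs(n,im,col,roi):
    x0,y0,x1,y1=roi; m=np.zeros(im.shape[:2],np.uint8); m[y0:y1,x0:x1]=mask(im,col)[y0:y1,x0:x1]
    cs,_=cv2.findContours(m,cv2.RETR_EXTERNAL,cv2.CHAIN_APPROX_NONE)
    return [(c,cv2.contourArea(c)) for c in sorted(cs,key=cv2.contourArea,reverse=True) if len(c)>6][:4]
def go(xyz,yaw_y=None):
    """steps (tool axes, units) to a TCP position; yaw_y = wanted world angle (deg) of the closing line"""
    o=robot.get_obs(); R=Ro.from_quat(o["tool_rot"]); d=np.array(xyz)-o["position"]
    print("pos",o["position"].round(4),"tool x,y",R.as_matrix()[:,:2].T.round(3).tolist(),"units",(R.inv().apply(d)/.04).round(3))
    if yaw_y is not None:
        y=R.as_matrix()[:,1]; a=np.degrees(np.arctan2(y[1],y[0])); e=(yaw_y-a+90)%180-90
        print("turn world deg",e.round(2),"tool rz units",(-e/4).round(3))
E
python3 - <<'E'
from h import *
im=cv2.imread("pics/top0.png")
for name,col,roi in[("redpad","red",(170,150,245,225)),("bluepad","blue",(255,220,330,295)),("stand","green",(405,225,505,325)),("redfl","red",(440,250,490,305)),("bluefl","blue",(170,150,245,225)),("greenfl","green",(265,230,315,275))]:
    for c,a in blobs("top",im,col,roi):
        if a<8: continue
        h=cv2.convexHull(c); r=cv2.minAreaRect(h); e=cv2.fitEllipse(h) if len(h)>5 else None
        print(name,a,"rect",np.round(r[0],1),np.round(r[1],1),round(r[2],1),"ell",np.round(e[0],1) if e else "",np.round(e[1],1) if e else "")
def crop(a,s):
    x0,y0,x1,y1=a; return cv2.resize(im[y0:y1,x0:x1],None,fx=s,fy=s,interpolation=cv2.INTER_CUBIC)
cv2.imwrite("pics/crop0.png",np.hstack([np.vstack([crop((170,150,245,220),5),np.zeros((0,375,3),np.uint8)])[:350],crop((415,235,500,305),5)]))
E
```

```text
redpad 635.5 rect [211.3 189.1] [49.4 42.6] 78.7 ell [207.3 189.8] [49.4 51.1]
bluepad 2137.0 rect [290.5 256.5] [52.3 52.3] 45.0 ell [290.2 256.4] [52.5 53.2]
stand 1865.5 rect [455.1 274.8] [60.1 58. ] 61.7 ell [456.6 274.1] [71.4 82.7]
redfl 470.5 rect [461.9 276.3] [35.2 30.1] 84.8 ell [463.9 275.9] [33.  36.7]
redfl 105.0 rect [478.  276.5] [11. 12.] 90.0 ell [478.3 276.5] [11.3 12.8]
bluefl 400.0 rect [207.6 190.2] [26.2 31.7] 38.7 ell [206.3 189.2] [29.6 32. ]
bluefl 80.5 rect [196.8 182.2] [ 9.9 10.6] 45.0 ell [196.6 182.1] [10.3 11.1]
greenfl 812.0 rect [291. 255.] [32. 32.] 90.0 ell [290.9 255.1] [32.6 33. ]
```

View pics/crop0.png

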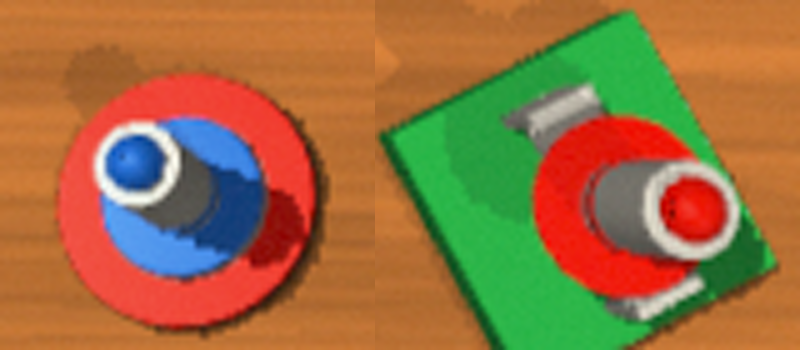

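The crop confirms it: the blue rim is at about (197.6,182.6) and the red rim at about (478.2,277.2). The catches are at about (453,257) and (471,294.6), either side of the red flange.

```bash
python3 - <<'E'
from h import *
im=cv2.imread("pics/top0.png"); s=cv2.imread("pics/side0.png")
P=lambda n,u,z:print(n,unproj("top",u,z).round(4))
P("redpad",(207.3,189.8),.008);P("bluepad",(290.3,256.4),.008);P("spare",(368,169),.008)
P("blue rim",(197.6,182.6),.066);P("blue stone",(196.7,182.2),.071);P("blue flange",(206.3,189.2),.013)
P("green rim",(289,254),.066);P("green flange",(290.9,255.1),.012)
P("red rim",(478.2,277.2),.108);P("red stone",(478.1,276.5),.113)
a=unproj("top",(453,257),.051);b=unproj("top",(471,294.6),.051);print("catch",a,b,(a+b)/2,np.degrees(np.arctan2(*(b-a)[::-1])),np.linalg.norm(a-b))
P("stand base",(455.1,274.8),.015);P("tinA",(278,143),.018);P("tinB",(194.5,282),.018)
g=cv2.cvtColor(im,cv2.COLOR_BGR2HSV); m=((g[...,1]<60)&(g[...,2]>150)).astype(np.uint8); mm=np.zeros_like(m); mm[140:200,335:400]=m[140:200,335:400]
c=max(cv2.findContours(mm,0,1)[0],key=cv2.contourArea); e=cv2.fitEllipse(c); P(f"spare {e[0]}",e[0],.008)
# side-view check
for n,X in [("blue top",(*unproj("top",(196.7,182.2),.071),.071)),("red top",(*unproj("top",(478.1,276.5),.113),.113))]: print(n,proj("side",np.array(X)))
for col,roi in(("blue",(190,250,225,271)),("red",(430,125,460,143)),("green",(325,225,350,243))):
  for c,a in blobs("side",s,col,roi): print(col,a,cv2.minAreaRect(c)[0])
go((.5,0,.2),0)
E
```

```text
redpad [0.5979 0.1925]
bluepad [0.4784 0.035 ]
spare [ 0.6423 -0.1057]
blue rim [0.5989 0.193 ]
blue stone [0.5985 0.193 ]
blue flange [0.598 0.193]
green rim [0.4809 0.0335]
green flange [0.4806 0.0338]
red rim [ 0.4498 -0.2582]
red stone [ 0.4509 -0.2561]
catch [ 0.48116425 -0.24146561] [ 0.42013041 -0.26838396] [ 0.45064733 -0.25492479] -156.20060946036358 0.06670627310369419
stand base [ 0.4513 -0.2565]
tinA [0.6871 0.0631]
tinB [0.4307 0.2014]
spare (367.2757873535156, 168.49517822265625) [ 0.6433 -0.1043]
blue top [210.46890248 260.42520439]
red top [445.46555982 132.42979141]
blue 88.0 (208.00003051757812, 262.0000305175781)
red 34.5 (445.0, 132.5)
green 68.5 (338.0, 234.5)
pos [0.1566 0.6044 0.2327] tool x,y [[-0.968, 0.251, 0.0], [0.251, 0.968, -0.002]] units [-12.103 -12.469   0.837]
turn world deg -75.46 tool rz units 18.865
```

Call:
{"api": "jog_arm", "payload": {"motion": [-0.8,0,0,0,0,-0.96,-1,-0.8,0,0,0,0,-0.96,-1,-0.8,0,0,0,0,-0.96,-1,-0.8,0,0,0,0,-0.96,-1,-0.8,0,0,0,0,-0.96,-1,-0.8,0,0,0,0,-0.96,-1,-0.8,0,0,0,0,-0.96,-1,-0.8,0,0,0,0,-0.96,-1,-0.8,0,0,0,0,-0.96,-1,-0.8,0,0,0,0,-0.96,-1], "grip_force": 25}}

```text
time: 1.35
position: [0.4714, 0.6197, 0.2327]
tool_rot: [-0.208, 0.978, -0.0, -0.001]
ft_force: [-0.3, -0.5, 0.2]
grip_width: 0.087
grip_force: 0.0
```

```bash
python3 -c "
from h import *
go((.4508,-.2565,.19),114)"
```

```text
pos [0.4714 0.6197 0.2327] tool x,y [[-0.914, -0.406, 0.002], [-0.406, 0.914, -0.0]] units [  9.367 -19.808   1.091]
turn world deg 0.04 tool rz units -0.009
```

Call:
{"api": "jog_arm", "payload": {"motion": [0.46,-1,0,0,0,0,-1,0.46,-1,0,0,0,0,-1,0.46,-1,0,0,0,0,-1,0.46,-1,0,0,0,0,-1,0.46,-1,0,0,0,0,-1,0.46,-1,0,0,0,0,-1,0.46,-1,0,0,0,0,-1,0.46,-1,0,0,0,0,-1,0.46,-1,0,0,0,0,-1,0.46,-1,0,0,0,0,-1]}}

```text
time: 2.6
position: [0.4638, 0.1783, 0.2333]
tool_rot: [-0.207, 0.978, -0.0, -0.0]
ft_force: [0.1, -0.2, -0.1]
grip_width: 0.0871
grip_force: 0.0
```

Call:
{"api": "jog_arm", "payload": {"motion": [0.46,-1,0,0,0,0,-1,0.46,-1,0,0,0,0,-1,0.46,-1,0,0,0,0,-1,0.46,-1,0,0,0,0,-1,0.46,-1,0,0,0,0,-1,0.46,-1,0,0,0,0,-1,0.46,-1,0.2,0,0,0,-1,0.46,-1,0.2,0,0,0,-1,0.46,-1,0.3,0,0,0,-1,0.46,-0.8,0.3,0,0,0,-1,0,0,0,0,0,0,-1,0,0,0,0,0,0,-1]}}

```text
time: 4.1
position: [0.454, -0.2525, 0.1933]
tool_rot: [-0.206, 0.978, 0.001, -0.0]
ft_force: [-0.1, 0.1, 0.3]
grip_width: 0.0872
grip_force: 0.0
```

```bash
python3 - <<'E'
from h import *
go((.4508,-.2565,.088),114)
cv2.imwrite("pics/t1.png",robot.camera("top")[200:350,390:540].repeat(4,0).repeat(4,1)); s=robot.camera("side"); cv2.imwrite("pics/s1.png",s[60:220,360:520].repeat(4,0).repeat(4,1))
E
```

```text
pos [ 0.454  -0.2525  0.1933] tool x,y [[-0.915, -0.404, 0.0], [-0.404, 0.915, 0.002]] units [ 0.112 -0.065  2.631]
turn world deg 0.17 tool rz units -0.041
```

View pics/s1.png

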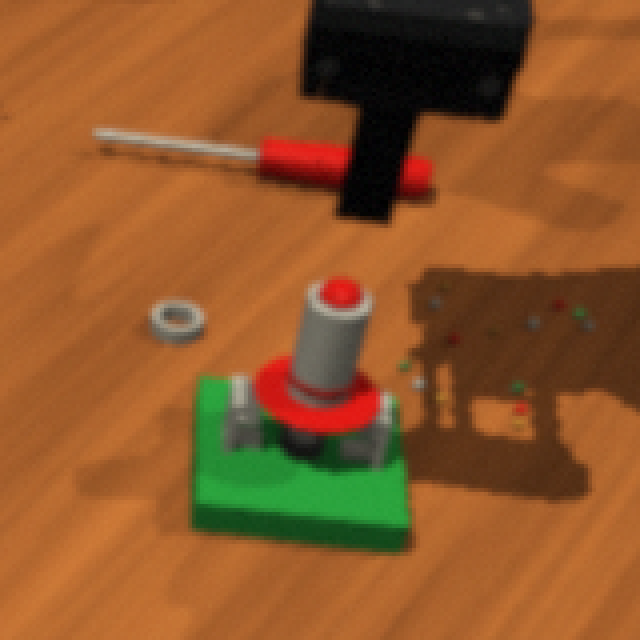

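The side view shows the fingers in front of and behind the red stem, clear of the two catches. Descending to grip.

Call:
{"api": "jog_arm", "payload": {"motion": [0.11,-0.06,0.6,0,0,0,-1,0,0,0.8,0,0,0,-1,0,0,0.8,0,0,0,-1,0,0,0.43,0,0,0,-1,0,0,0,0,0,0,-1,0,0,0,0,0,0,1,0,0,0,0,0,0,1,0,0,0,0,0,0,1,0,0,0,0,0,0,1]}}

```text
time: 5.32
position: [0.4515, -0.2573, 0.0888]
tool_rot: [-0.207, 0.978, -0.0, 0.0]
ft_force: [1.3, 0.7, 0.3]
grip_width: 0.0548
grip_force: 0.0
```

Call:
{"api": "jog_arm", "payload": {"motion": [0,0,0,0,0,0,1,0,0,0,0,0,0,1,0,0,0,0,0,0,1,0,0,0,0,0,0,1,0,0,0,0,0,0,1,0,0,0,0,0,0,1]}}

```text
time: 6.08
position: [0.4514, -0.2573, 0.0884]
tool_rot: [-0.207, 0.978, -0.0, 0.0]
ft_force: [-1.4, -0.6, 1.1]
grip_width: 0.0294
grip_force: 25.0
```

Call:
{"api": "jog_arm", "payload": {"motion": [0,0,-0.3,0,0,0,1,0,0,-0.6,0,0,0,1,0,0,-0.6,0,0,0,1]}}

```text
time: 6.45
position: [0.451, -0.2567, 0.1492]
tool_rot: [-0.207, 0.978, 0.001, -0.0]
ft_force: [0.5, -0.4, -2.1]
grip_width: 0.0291
grip_force: 25.0
```

```bash
python3 - <<'E'
from h import *
go((.643,-.1045,.047),114)
E
```

```text
pos [ 0.451  -0.2567  0.1492] tool x,y [[-0.915, -0.405, 0.0], [-0.405, 0.915, 0.001]] units [-5.93   1.536  2.554]
turn world deg 0.14 tool rz units -0.035
```

Call:
{"api": "jog_arm", "payload": {"motion": [-0.6,0.15,0,0,0,0,1,-0.9,0.23,0,0,0,0,1,-0.9,0.23,0,0,0,0,1,-0.9,0.23,0,0,0,0,1,-0.9,0.23,0,0,0,0,1,-0.9,0.23,0.3,0,0,0,1,-0.6,0.17,0.6,0,0,0,1,-0.23,0.07,0.6,0,0,0,1,0,0,0.5,0,0,0,1,0,0,0.2,0,0,0,1,0,0,0.2,0,0,0,1,0,0,0.1,0,0,0,1]}}

```text
time: 7.95
position: [0.6433, -0.1054, 0.0485]
tool_rot: [-0.206, 0.978, -0.0, 0.0]
ft_force: [-0.2, -0.8, -1.4]
grip_width: 0.0295
grip_force: 25.0
```

```bash
python3 - <<'E'
from h import *
go((.643,-.1045,.047),114)
t=robot.camera("top");s=robot.camera("side")
cv2.imwrite("pics/ts2.png",np.hstack([t[235:320,410:500].repeat(4,0).repeat(4,1),np.vstack([s[140:210,280:380].repeat(4,0).repeat(4,1),np.zeros((60,400,3),np.uint8)])]))
cv2.imwrite("pics/top2.png",t)
E
```

```text
pos [ 0.6433 -0.1054  0.0485] tool x,y [[-0.915, -0.404, -0.0], [-0.404, 0.915, -0.0]] units [-0.002  0.025  0.037]
turn world deg 0.18 tool rz units -0.046
```

View pics/ts2.png

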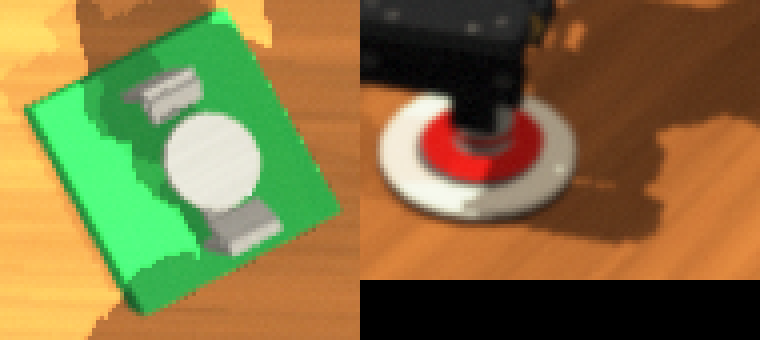

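The left crop shows the stand's free platform centred at about (462.8,275.0). The right crop shows red hanging just above the middle of the white pad. Setting it down and releasing.

Call:
{"api": "jog_arm", "payload": {"motion": [0,0,0.05,0,0,0,1,0,0,0.04,0,0,0,1,0,0,0,0,0,0,1]}}

```text
time: 8.43
position: [0.644, -0.1052, 0.0465]
tool_rot: [-0.207, 0.978, -0.001, 0.001]
ft_force: [-1.5, -0.7, 6.0]
grip_width: 0.0296
grip_force: 25.0
```

Call:
{"api": "jog_arm", "payload": {"motion": [0,0,0,0,0,0,-0.2,0,0,0,0,0,0,-0.2,0,0,0,0,0,0,-1,0,0,0,0,0,0,-1,0,0,0,0,0,0,-1,0,0,-0.5,0,0,0,-1,0,0,-0.9,0,0,0,-1,0,0,-1,0,0,0,-1]}}

```text
time: 9.43
position: [0.6433, -0.1049, 0.1427]
tool_rot: [-0.207, 0.978, -0.0, 0.0]
ft_force: [0.4, 0.8, -0.3]
grip_width: 0.0863
grip_force: 0.0
```

```bash
python3 - <<'E'
from h import *
print("platform",unproj("top",(462.75,275.0),.05).round(4))
go((.4806,.0337,.047),114)
im=robot.camera("top"); cv2.imwrite("pics/top3.png",im)
for col,roi in(("red",(335,130,405,200)),):
  for c,a in blobs("top",im,col,roi): print(a,cv2.minAreaRect(c)[0],unproj("top",cv2.minAreaRect(c)[0],.071))
s=robot.camera("side")
for c,a in blobs("side",s,"red",(280,130,340,200)): print("side",a,cv2.minAreaRect(c))
E
```

```text
platform [ 0.4517 -0.2567]
pos [ 0.6433 -0.1049  0.1427] tool x,y [[-0.915, -0.404, -0.0], [-0.404, 0.915, -0.0]] units [2.32  4.814 2.391]
turn world deg 0.14 tool rz units -0.035
side 200.5 ((310.0, 176.5), (15.0, 28.0), 90.0)
side 33.0 ((310.0, 151.5), (5.0, 8.0), 90.0)
```

Call:
{"api": "jog_arm", "payload": {"motion": [0.2,0.4,0,0,0,0,-1,0.4,0.9,0,0,0,0,-1,0.45,0.9,0,0,0,0,-1,0.45,0.9,0,0,0,0,-1,0.45,0.9,0,0,0,0,-1,0.27,0.6,0,0,0,0,-1,0.1,0.21,0,0,0,0,-1,0,0,0,0,0,0,-1,0,0,0,0,0,0,-1]}}

```text
time: 10.65
position: [0.4823, 0.0328, 0.141]
tool_rot: [-0.206, 0.978, -0.0, 0.001]
ft_force: [0.2, 0.0, 0.3]
grip_width: 0.0871
grip_force: 0.0
```

```bash
python3 - <<'E'
from h import *
go((.4806,.0337,.048),114)
s=robot.camera("side"); cv2.imwrite("pics/s4.png",s[170:300,270:420].repeat(4,0).repeat(4,1))
E
```

```text
pos [0.4823 0.0328 0.141 ] tool x,y [[-0.915, -0.404, -0.002], [-0.404, 0.915, -0.001]] units [0.034 0.041 2.325]
turn world deg 0.17 tool rz units -0.043
```

View pics/s4.png

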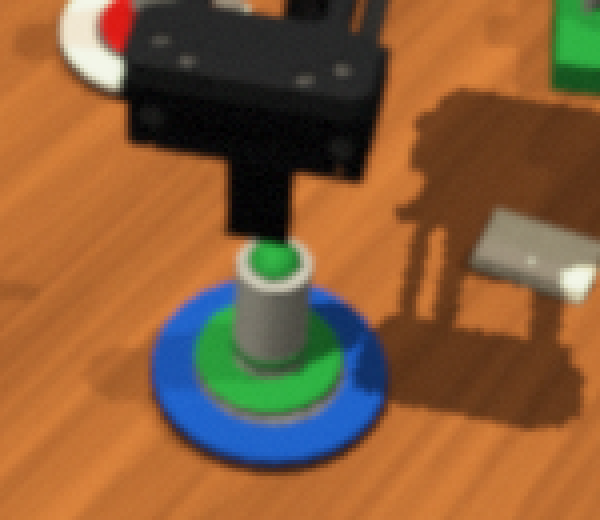

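The side view shows the gripper centred over the green stem, so I descend and grip.

Call:
{"api": "jog_arm", "payload": {"motion": [0.034,0.04,0.6,0,0,0,-1,0,0,0.7,0,0,0,-1,0,0,0.7,0,0,0,-1,0,0,0.32,0,0,0,-1,0,0,0,0,0,0,0.2,0,0,0,0,0,0,1,0,0,0,0,0,0,1,0,0,0,0,0,0,1,0,0,0,0,0,0,1,0,0,0,0,0,0,1,0,0,0,0,0,0,1,0,0,0,0,0,0,1], "grip_force": 40}}

```text
time: 12.2
position: [0.4791, 0.0343, 0.0481]
tool_rot: [-0.207, 0.978, -0.0, 0.0]
ft_force: [-0.1, -0.8, 0.9]
grip_width: 0.0291
grip_force: 40.0
```

Call:
{"api": "jog_arm", "payload": {"motion": [0,0,0,0,0,0,1,0,0,0,0,0,0,1,0,0,-0.3,0,0,0,1,0,0,-0.7,0,0,0,1,0,0,-0.8,0,0,0,1,0,0,-0.8,0,0,0,1]}}

```text
time: 12.95
position: [0.4779, 0.0348, 0.1531]
tool_rot: [-0.207, 0.978, 0.0, -0.001]
ft_force: [0.5, -0.7, -1.6]
grip_width: 0.029
grip_force: 40.0
```

```bash
python3 - <<'E'
from h import *
go((.4515,-.2565,.15),114)
E
```

```text
pos [0.4779 0.0348 0.1531] tool x,y [[-0.915, -0.404, 0.001], [-0.404, 0.915, 0.001]] units [ 3.548 -6.393  0.075]
turn world deg 0.14 tool rz units -0.036
```

Call:
{"api": "jog_arm", "payload": {"motion": [0.25,-0.5,0,0,0,0,1,0.5,-0.9,0,0,0,0,1,0.5,-0.9,0,0,0,0,1,0.5,-0.9,0,0,0,0,1,0.5,-0.9,0,0,0,0,1,0.5,-0.9,0,0,0,0,1,0.5,-0.8,0,0,0,0,1,0.25,-0.45,0,0,0,0,1,0.05,-0.04,0.6,0,0,0,1,0,0,0.6,0,0,0,1,0,0,0,0,0,0,1,0,0,0,0,0,0,1]}}

```text
time: 14.45
position: [0.451, -0.2528, 0.1045]
tool_rot: [-0.207, 0.978, -0.0, 0.0]
ft_force: [0.3, 0.4, -1.3]
grip_width: 0.0294
grip_force: 40.0
```

```bash
python3 - <<'E'
from h import *
go((.4515,-.2565,.09),114)
t=robot.camera("top");s=robot.camera("side")
cv2.imwrite("pics/ts5.png",np.hstack([t[230:330,405:505].repeat(4,0).repeat(4,1),s[120:220,385:485].repeat(4,0).repeat(4,1)]))
E
```

```text
pos [ 0.451  -0.2528  0.1045] tool x,y [[-0.914, -0.405, -0.0], [-0.405, 0.914, -0.0]] units [ 0.027 -0.091  0.363]
turn world deg 0.11 tool rz units -0.027
```

View pics/ts5.png

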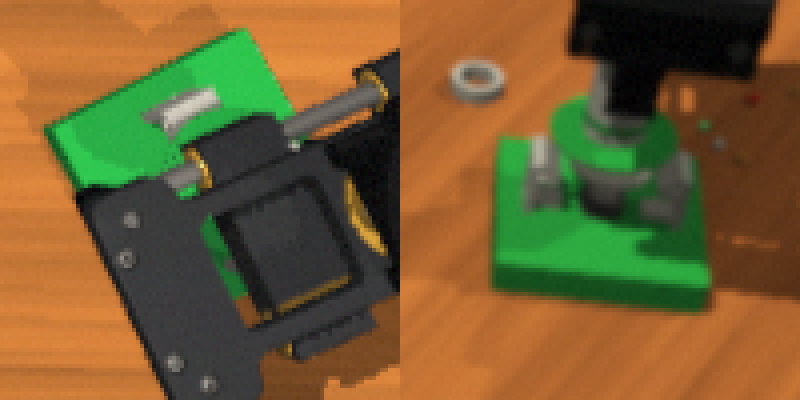

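The side crop shows green hovering over the platform between the catches, with its flange centred at about (438,154). Checking the offset.

```bash
python3 - <<'E'
from h import *
s=robot.camera("side")
for c,a in blobs("side",s,"green",(420,140,460,164)):
    h=cv2.convexHull(c); print(a,cv2.boundingRect(h),np.round(cv2.fitEllipse(h)[0],1)) if len(h)>5 else 0
print(unproj("side",(438.1,153.9),.068), robot.get_obs()["position"])
# expected flange outline for given xy
for xy in((.451,-.2528),(.4515,-.2565)):
    a=np.linspace(0,6.28,60); q=np.array([proj("side",np.array([xy[0]+.03*np.cos(t),xy[1]+.03*np.sin(t),z])) for t in a for z in(.0655,.0695)])
    print(xy,q.min(0).round(1),q.max(0).round(1))
E
```

```text
255.0 (423, 144, 31, 20) [436.7 153.7]
[ 0.45234828 -0.24842714] [ 0.45130727 -0.25322402  0.10493793]
(0.451, -0.2528) [423.4 143. ] [456.3 164.1]
(0.4515, -0.2565) [424.1 142. ] [456.8 163. ]
```

Call:
{"api": "jog_arm", "payload": {"motion": [0.03,-0.085,0,0,0,0,1,0,0,0.15,0,0,0,1,0,0,0.1,0,0,0,1,0,0,0.07,0,0,0,1,0,0,0,0,0,0,1,0,0,0,0,0,0,1], "grip_force": 55}}

```text
time: 15.35
position: [0.451, -0.2567, 0.0911]
tool_rot: [-0.207, 0.978, 0.0, -0.0]
ft_force: [-0.3, 1.2, -1.5]
grip_width: 0.0289
grip_force: 55.0
```

Call:
{"api": "jog_arm", "payload": {"motion": [0,0,0.08,0,0,0,1,0,0,0,0,0,0,1,0,0,0,0,0,0,1]}}

```text
time: 15.72
position: [0.4512, -0.2569, 0.0882]
tool_rot: [-0.207, 0.978, -0.0, 0.0]
ft_force: [-0.3, -0.4, 1.1]
grip_width: 0.029
grip_force: 55.0
```

Call:
{"api": "jog_arm", "payload": {"motion": [0,0,0.1,0,0,0,1,0,0,0.1,0,0,0,1,0,0,0.05,0,0,0,1,0,0,0,0,0,0,1]}}

```text
time: 16.23
position: [0.4513, -0.2569, 0.0783]
tool_rot: [-0.207, 0.978, -0.0, 0.0]
ft_force: [-0.0, 0.1, 5.4]
grip_width: 0.0287
grip_force: 55.0
```

Call:
{"api": "jog_arm", "payload": {"motion": [0,0,0.08,0,0,0,1,0,0,0.08,0,0,0,1,0,0,0,0,0,0,1,0,0,0,0,0,0,1]}}

```text
time: 16.73
position: [0.4513, -0.2569, 0.0716]
tool_rot: [-0.207, 0.978, -0.0, 0.0]
ft_force: [0.5, -0.8, 3.0]
grip_width: 0.029
grip_force: 55.0
```

Call:
{"api": "jog_arm", "payload": {"motion": [0,0,0.05,0,0,0,1,0,0,0.02,0,0,0,1,0,0,0,0,0,0,1,0,0,0,0,0,0,1]}}

```text
time: 17.23
position: [0.4512, -0.2569, 0.0688]
tool_rot: [-0.207, 0.978, -0.0, 0.0]
ft_force: [1.2, -0.1, 3.1]
grip_width: 0.0291
grip_force: 55.0
```

```bash
python3 - <<'E'
from h import *
f=[]
for k in range(3):
    s=robot.camera("side"); o=robot.get_obs(); f.append((o["position"][2].round(4),o["ft_force"][2].round(2)))
print(f)
cv2.imwrite("pics/s6.png",s[120:220,385:485].repeat(5,0).repeat(5,1))
E
```

```text
[(np.float64(0.0688), np.float64(3.17)), (np.float64(0.0689), np.float64(3.58)), (np.float64(0.0689), np.float64(3.24))]
```

View pics/s6.png

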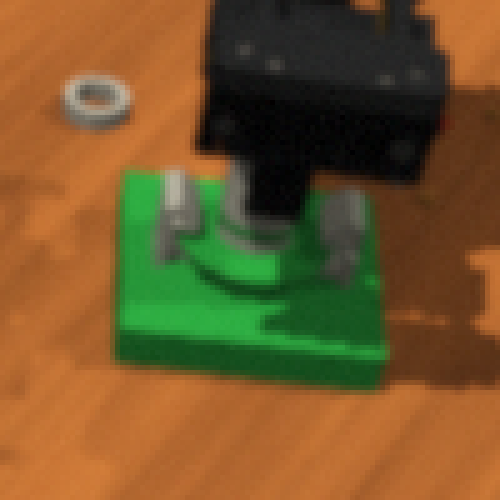

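The picture shows the flange below the catch noses, so it appears caught. I ease up while still gripping: the force should turn to a pull if it's held.

Call:
{"api": "jog_arm", "payload": {"motion": [0,0,-0.06,0,0,0,1,0,0,-0.06,0,0,0,1,0,0,0,0,0,0,1,0,0,0,0,0,0,1]}}

```text
time: 17.88
position: [0.4512, -0.2569, 0.0737]
tool_rot: [-0.207, 0.978, -0.0, 0.0]
ft_force: [1.0, -1.4, 3.2]
grip_width: 0.0287
grip_force: 55.0
```

Call:
{"api": "jog_arm", "payload": {"motion": [0,0,0,0,0,0,0.3,0,0,0,0,0,0,0,0,0,0,0,0,0,-1,0,0,0,0,0,0,-1,0,0,0,0,0,0,-1,0,0,0,0,0,0,-1,0,0,-0.5,0,0,0,-1,0,0,-0.9,0,0,0,-1,0,0,-0.9,0,0,0,-1]}}

```text
time: 19.0
position: [0.4507, -0.2564, 0.1663]
tool_rot: [-0.207, 0.978, 0.0, -0.0]
ft_force: [0.3, -0.4, -0.4]
grip_width: 0.0866
grip_force: 0.0
```

```bash
python3 - <<'E'
from h import *
s=robot.camera("side"); t=robot.camera("top")
cv2.imwrite("pics/ts7.png",np.hstack([t[230:330,405:505].repeat(4,0).repeat(4,1),s[120:220,385:485].repeat(4,0).repeat(4,1)]))
for c,a in blobs("side",s,"green",(430,120,460,160)): print(a,cv2.minAreaRect(c)[:2])
for z in(.1,.111): print(z,proj("side",np.array([.4512,-.2565,z])))
go((.5985,.193,.12),114)
E
```

```text
39.5 ((441.5, 140.0), (6.0, 9.0))
1.5 ((448.0, 158.5), (1.0, 4.0))
0.1 [443.97971511 138.12772722]
0.111 [445.19068252 133.17015624]
pos [ 0.453  -0.2584  0.1691] tool x,y [[-0.914, -0.405, -0.003], [-0.405, 0.914, -0.008]] units [-7.889  8.855  1.186]
turn world deg 0.13 tool rz units -0.032
```

View pics/ts7.png

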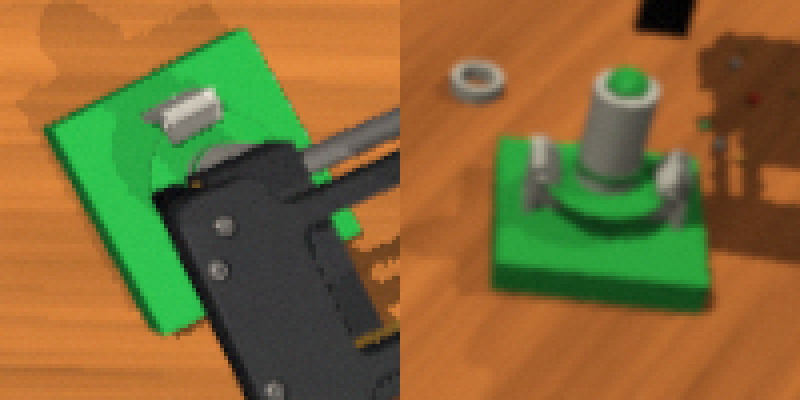

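Released, green stays down under the catches (side stone at ~(441,140), matching a sunk block). Next is blue.

Call:
{"api": "jog_arm", "payload": {"motion": [-0.5,0.5,0,0,0,0,-1,-0.8,0.9,0,0,0,0,-1,-0.8,0.9,0,0,0,0,-1,-0.8,0.9,0,0,0,0,-1,-0.8,0.9,0,0,0,0,-1,-0.8,0.9,0,0,0,0,-1,-0.8,0.9,0,0,0,0,-1,-0.8,0.9,0,0,0,0,-1,-0.8,0.9,0.3,0,0,0,-1,-0.6,0.7,0.3,0,0,0,-1,-0.3,0.45,0.3,0,0,0,-1,0,0,0.3,0,0,0,-1]}}

```text
time: 20.6
position: [0.5924, 0.1941, 0.1161]
tool_rot: [-0.208, 0.978, -0.0, -0.001]
ft_force: [-0.1, -0.3, 0.3]
grip_width: 0.0871
grip_force: 0.0
```

Call:
{"api": "jog_arm", "payload": {"motion": [0,0,0,0,0,0,-1,0,0,0,0,0,0,-1]}}

```text
time: 20.85
position: [0.5931, 0.1918, 0.1177]
tool_rot: [-0.206, 0.979, -0.0, -0.0]
ft_force: [0.3, 0.3, -0.5]
grip_width: 0.0872
grip_force: 0.0
```

```bash
python3 - <<'E'
from h import *
s=robot.camera("side"); cv2.imwrite("pics/s8.png",s[180:330,140:290].repeat(4,0).repeat(4,1))
go((.5985,.193,.047),114)
E
```

```text
pos [0.5934 0.192  0.118 ] tool x,y [[-0.915, -0.403, -0.0], [-0.403, 0.915, -0.0]] units [-0.126 -0.027  1.775]
turn world deg 0.24 tool rz units -0.06
```

View pics/s8.png

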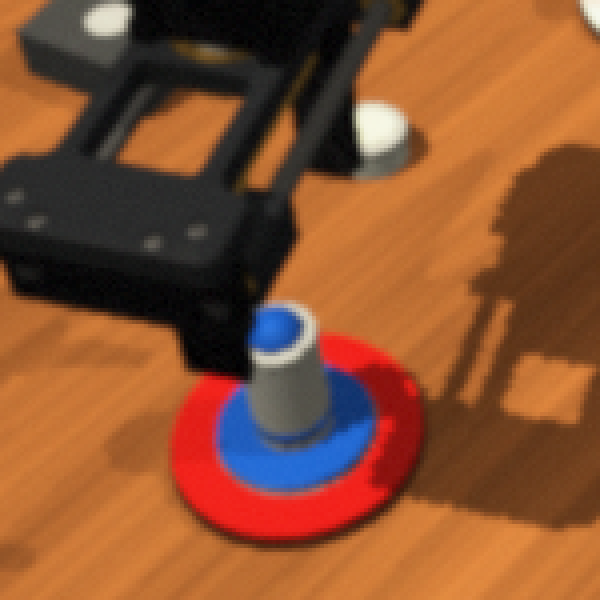

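The side view shows the fingers straddling the blue stem, and tin A is only behind the far finger by parallax. I descend with the small correction.

Call:
{"api": "jog_arm", "payload": {"motion": [-0.126,-0.027,0.3,0,0,0,-1,0,0,0.6,0,0,0,-1,0,0,0.6,0,0,0,-1,0,0,0.27,0,0,0,-1,0,0,0,0,0,0,0.2,0,0,0,0,0,0,1,0,0,0,0,0,0,1,0,0,0,0,0,0,1,0,0,0,0,0,0,1,0,0,0,0,0,0,1,0,0,0,0,0,0,1,0,0,0,0,0,0,1], "grip_force": 25}}

```text
time: 22.4
position: [0.5982, 0.1943, 0.0468]
tool_rot: [-0.207, 0.978, -0.0, 0.0]
ft_force: [0.1, -0.8, 0.2]
grip_width: 0.0293
grip_force: 25.0
```

Call:
{"api": "jog_arm", "payload": {"motion": [0,0,0,0,0,0,1,0,0,0,0,0,0,1,0,0,-0.3,0,0,0,1,0,0,-0.6,0,0,0,1,0,0,-0.5,0,0,0,1]}}

```text
time: 23.02
position: [0.5983, 0.1944, 0.1039]
tool_rot: [-0.207, 0.978, 0.0, 0.0]
ft_force: [1.5, 1.0, -2.0]
grip_width: 0.0297
grip_force: 25.0
```

```bash
python3 - <<'E'
from h import *
go((.4795,.0345,.0475),114)
E
```

```text
pos [0.5983 0.1944 0.1039] tool x,y [[-0.915, -0.404, -0.0], [-0.404, 0.915, -0.0]] units [ 4.332 -2.455  1.409]
turn world deg 0.15 tool rz units -0.036
```

Call:
{"api": "jog_arm", "payload": {"motion": [0.4,-0.2,0,0,0,0,1,0.8,-0.45,0,0,0,0,1,0.9,-0.5,0,0,0,0,1,0.9,-0.5,0,0,0,0,1,0.8,-0.45,0,0,0,0,1,0.4,-0.25,0,0,0,0,1,0.13,-0.1,0.4,0,0,0,1,0,0,0.4,0,0,0,1,0,0,0.2,0,0,0,1,0,0,0.1,0,0,0,1,0,0,0,0,0,0,1,0,0,0,0,0,0,1]}}

```text
time: 24.52
position: [0.4798, 0.0347, 0.0591]
tool_rot: [-0.207, 0.978, -0.0, 0.0]
ft_force: [1.1, 0.1, -1.4]
grip_width: 0.0293
grip_force: 25.0
```

```bash
python3 - <<'E'
from h import *
go((.479,.0345,.0475),114)
s=robot.camera("side");t=robot.camera("top")
cv2.imwrite("pics/ts9.png",np.hstack([t[140:240,160:260].repeat(4,0).repeat(4,1),s[200:300,280:380].repeat(4,0).repeat(4,1)]))
for c,a in blobs("top",t,"red",(170,150,245,225)): print(a,cv2.fitEllipse(c)[0],unproj("top",cv2.fitEllipse(c)[0],.008))
E
```

```text
pos [0.4798 0.0347 0.0591] tool x,y [[-0.914, -0.405, -0.001], [-0.405, 0.914, -0.0]] units [0.021 0.003 0.29 ]
turn world deg 0.13 tool rz units -0.031
275.0 (219.52896118164062, 178.5002899169922) [0.61975466 0.17101712]
```

View pics/ts9.png

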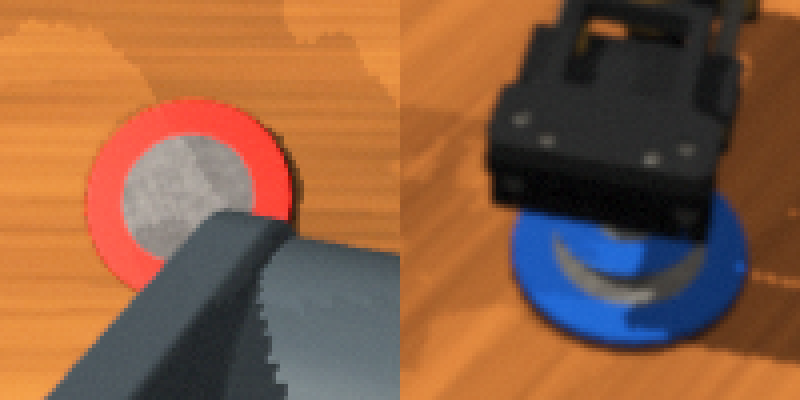

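The left crop puts the free red pad's centre at about (207,190), same as before. On the right, blue hangs over the middle of the blue pad, so I lower and release it.

Call:
{"api": "jog_arm", "payload": {"motion": [0.02,0,0.15,0,0,0,1,0,0,0.1,0,0,0,1,0,0,0.06,0,0,0,1,0,0,0,0,0,0,1]}}

```text
time: 25.12
position: [0.4784, 0.0343, 0.0468]
tool_rot: [-0.207, 0.978, 0.0, -0.0]
ft_force: [-1.1, 0.1, 4.3]
grip_width: 0.0295
grip_force: 25.0
```

Call:
{"api": "jog_arm", "payload": {"motion": [0,0,0,0,0,0,0.2,0,0,0,0,0,0,-0.2,0,0,0,0,0,0,-1,0,0,0,0,0,0,-1,0,0,0,0,0,0,-1,0,0,0,0,0,0,-1,0,0,-0.5,0,0,0,-1,0,0,-0.9,0,0,0,-1,0,0,-0.9,0,0,0,-1,0,0,0,0,0,0,-1]}}

```text
time: 26.38
position: [0.4805, 0.0341, 0.1406]
tool_rot: [-0.207, 0.978, -0.001, 0.003]
ft_force: [0.2, 0.4, -1.1]
grip_width: 0.0867
grip_force: 0.0
```

```bash
python3 - <<'E'
from h import *
go((.6437,-.105,.047),114)
E
```

```text
pos [0.4805 0.0341 0.1406] tool x,y [[-0.914, -0.405, -0.005], [-0.405, 0.914, -0.003]] units [-2.312 -4.823  2.369]
turn world deg 0.13 tool rz units -0.032
```

Call:
{"api": "jog_arm", "payload": {"motion": [-0.2,-0.4,0,0,0,0,-1,-0.4,-0.9,0,0,0,0,-1,-0.45,-0.9,0,0,0,0,-1,-0.45,-0.9,0,0,0,0,-1,-0.45,-0.9,0,0,0,0,-1,-0.26,-0.6,0,0,0,0,-1,-0.1,-0.22,0,0,0,0,-1,0,0,0.5,0,0,0,-1,0,0,0,0,0,0,-1,0,0,0,0,0,0,-1]}}

```text
time: 27.62
position: [0.6407, -0.1043, 0.1181]
tool_rot: [-0.207, 0.978, 0.0, -0.001]
ft_force: [-0.6, -0.0, -0.2]
grip_width: 0.0871
grip_force: 0.0
```

```bash
python3 - <<'E'
from h import *
go((.6437,-.105,.047),114)
im=robot.camera("top")
for c,a in blobs("top",im,"blue",(250,215,335,300)): print(a,cv2.fitEllipse(cv2.convexHull(c))[0])
E
```

```text
pos [ 0.6407 -0.1043  0.1181] tool x,y [[-0.914, -0.405, 0.001], [-0.405, 0.914, 0.001]] units [-0.062 -0.047  1.777]
turn world deg 0.12 tool rz units -0.031
276.5 (288.2054443359375, 274.8128356933594)
```

Call:
{"api": "jog_arm", "payload": {"motion": [-0.06,-0.047,0.3,0,0,0,-1,0,0,0.6,0,0,0,-1,0,0,0.6,0,0,0,-1,0,0,0.27,0,0,0,-1,0,0,0,0,0,0,0.2,0,0,0,0,0,0,1,0,0,0,0,0,0,1,0,0,0,0,0,0,1,0,0,0,0,0,0,1,0,0,0,0,0,0,1,0,0,0,0,0,0,1,0,0,0,0,0,0,1]}}

```text
time: 29.18
position: [0.6441, -0.1053, 0.0476]
tool_rot: [-0.207, 0.978, 0.0, -0.0]
ft_force: [-0.7, -0.5, 0.8]
grip_width: 0.0294
grip_force: 25.0
```

Call:
{"api": "jog_arm", "payload": {"motion": [0,0,0,0,0,0,1,0,0,0,0,0,0,1,0,0,-0.3,0,0,0,1,0,0,-0.8,0,0,0,1,0,0,-0.9,0,0,0,1,0,0,-0.3,0,0,0,1]}}

```text
time: 29.92
position: [0.6457, -0.1059, 0.1424]
tool_rot: [-0.207, 0.978, -0.001, 0.002]
ft_force: [0.2, 0.0, -0.8]
grip_width: 0.0294
grip_force: 25.0
```

```bash
python3 - <<'E'
from h import *
go((.598,.193,.048),114)
E
```

```text
pos [ 0.6457 -0.1059  0.1424] tool x,y [[-0.915, -0.405, -0.004], [-0.405, 0.915, -0.004]] units [-1.925  7.324  2.342]
turn world deg 0.14 tool rz units -0.034
```

Call:
{"api": "jog_arm", "payload": {"motion": [-0.1,0.4,0,0,0,0,1,-0.25,0.9,0,0,0,0,1,-0.25,1,0,0,0,0,1,-0.26,1,0,0,0,0,1,-0.26,1,0,0,0,0,1,-0.26,1,0,0,0,0,1,-0.25,0.9,0,0,0,0,1,-0.2,0.7,0,0,0,0,1,-0.1,0.42,0.5,0,0,0,1,0,0,0.8,0,0,0,1,0,0,0.6,0,0,0,1,0,0,0.1,0,0,0,1]}}

```text
time: 31.42
position: [0.593, 0.1932, 0.0555]
tool_rot: [-0.207, 0.978, 0.0, -0.004]
ft_force: [-0.2, 0.1, -1.1]
grip_width: 0.0292
grip_force: 25.0
```

Call:
{"api": "jog_arm", "payload": {"motion": [0,0,0,0,0,0,1,0,0,0,0,0,0,1]}}

```text
time: 31.68
position: [0.597, 0.1936, 0.0602]
tool_rot: [-0.207, 0.978, -0.0, 0.001]
ft_force: [-0.1, 0.1, -0.8]
grip_width: 0.0296
grip_force: 25.0
```

```bash
python3 - <<'E'
from h import *
go((.598,.193,.047),114)
E
```

```text
pos [0.597  0.1936 0.0602] tool x,y [[-0.915, -0.404, -0.001], [-0.404, 0.915, -0.0]] units [-0.018 -0.023  0.33 ]
turn world deg 0.16 tool rz units -0.04
```

Call:
{"api": "jog_arm", "payload": {"motion": [-0.02,-0.02,0.15,0,0,0,1,0,0,0.1,0,0,0,1,0,0,0.08,0,0,0,1,0,0,0.02,0,0,0,1,0,0,0,0,0,0,1]}}

```text
time: 32.3
position: [0.5974, 0.1931, 0.0475]
tool_rot: [-0.207, 0.978, -0.0, 0.0]
ft_force: [-3.4, -0.8, 9.5]
grip_width: 0.0297
grip_force: 25.0
```

Call:
{"api": "jog_arm", "payload": {"motion": [0,0,0,0,0,0,0.2,0,0,0,0,0,0,-0.2,0,0,0,0,0,0,-1,0,0,0,0,0,0,-1,0,0,0,0,0,0,-1,0,0,0,0,0,0,-1,0,0,-0.5,0,0,0,-1,0,0,-0.9,0,0,0,-1,0,0,-1,0,0,0,-1,0,0,-1,0,0,0,-1]}}

```text
time: 33.55
position: [0.5975, 0.1932, 0.1843]
tool_rot: [-0.207, 0.978, -0.0, 0.001]
ft_force: [0.6, 0.2, 0.4]
grip_width: 0.0868
grip_force: 0.0
```

Call:
{"api": "jog_arm", "payload": {"motion": [0,1,-0.5,0,0,0,-1,0,1,-0.5,0,0,0,-1,0,1,0,0,0,0,-1,0,1,0,0,0,0,-1,0,1,0,0,0,0,-1,0,1,0,0,0,0,-1,0,0,0,0,0,0,-1,0,0,0,0,0,0,-1]}}

```text
time: 34.55
position: [0.5004, 0.4124, 0.2225]
tool_rot: [-0.207, 0.978, -0.0, 0.001]
ft_force: [1.1, -0.5, -0.7]
grip_width: 0.0872
grip_force: 0.0
```

```bash
python3 - <<'E'
from h import *
t=robot.camera("top");s=robot.camera("side")
cv2.imwrite("pics/fin.png",np.vstack([t[100:330,100:540],s[80:380,140:580]]))
E
```

```text
(no output)
```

View pics/fin.png

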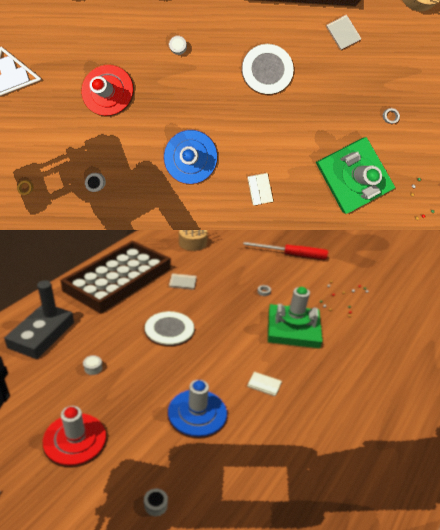

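The final view shows each block centred on its own place: red stone at about (198,185), blue at about (288,255), green held down in the stand. Both tins are unmoved. Handing in.

```bash
python3 -c "
from h import *
print(robot.hand_in())"
```

```text
the job is handed in; nothing more can be done
None
```

I handed the job in at about 35 s of the 102 s: the red and blue blocks stand on their own pads, the green block is held down by the stand's catches, and the tins are where they were; the hand-in gave no verdict.

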